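# Hang the amber filter and hold the lamp shutter half open

### The job

Hang the amber filter over the horizontal bar, astride it and squarely in front of the lamp's window, and let go of it. Then, and not before, slide the lamp's sprung shutter half open by its tab and hold it there with the gripper: finish while still holding the shutter at half travel, because it springs shut when let go. Leave the blue filter and the glassware and bottles where they are.

Things in the scene. Friction and masses are not known exactly. Their poses are not given: they have to be found in the camera images.
- amber_center (a point): Amber (orange-yellow) rigid filter to hang: an inverted U (saddle) of 4 mm sheet, open below, two upright walls joined by a flat top. 34 mm wide outside along its x (26 mm between the walls), 90 mm long along its y, 64 mm tall, 50 to 100 g; underside of the flat top 60 mm above its lower edges. It starts standing on its lower edges on the bench. This point is its centre, half-way up (32 mm above the lower edges). z up. The same if turned by half a turn.
- blue_center (a point): Blue filter of the same shape and size, standing on the bench, not to be used. Point at its centre, half-way up. The two filters may stand in either place.
- rail_mid (a point): Middle of the axis of the fixed horizontal steel bar, 12 mm in diameter, 160 mm above the bench; it runs along this point's y. It stands on two posts 16 mm thick, 110 mm either side of this point, with round feet 70 mm across. It stands about 100 to 130 mm in front of the lamp's window, parallel to the window to within about 0.1 rad.
- window (a point): Centre of the lamp's window (60 mm wide, pale yellow, behind the dark steel shutter plate), 125 mm above the bench, on the face of the fixed white lamp box. x points out of the window towards the bar, y along the window face, z up. The box is 200 mm wide (y, 100 either side), reaches 120 mm back from this face (-x) and is 150 mm high.
- shutter_tab (a point): Point in the black upright tab of the shutter, on its axis, 180 mm above the bench. The tab is 10 mm thick along this point's y, 22 mm wide along x, and stands from the top of the lamp box (150 mm) up to 203 mm. Same axes as the window: opening moves the tab towards +y. A red stripe across the top of the box marks where the tab's middle stands at half travel (thin black stripes: shut and fully open).
- shutter (a joint): Opening of the shutter in m: 0 shut (start), 0.060 fully open, 0.030 half travel. A spring closes it: about 2.5 N when just opened, rising by 1.4 N per 10 mm to about 6.7 N at half and 11 N fully open.
- flask: Round-bellied green glass flask with a black stopper, 88 mm in diameter, 145 mm tall, standing beyond the bar; origin at the centre of its underside. Leave alone.
- beaker: Glass beaker, 72 mm in diameter, 90 mm tall; origin at the centre of its underside. Leave alone.
- reagent: Amber glass bottle with a blue cap, 60 mm in diameter, 130 mm tall; origin at the centre of its underside. Leave alone.
- dish: White shallow dish, 90 mm in diameter, 16 mm tall; origin at the centre of its underside. Leave alone.
- wash: White plastic bottle with a red cap, 66 mm in diameter, 160 mm tall; origin at the centre of its underside. Leave alone.
There are look-alikes about, which are no part of the job. Of the things shaped like the part that bears window, the white one is meant.

How it is judged:
By the outcome, as a careful person would: the job done as asked, in the order asked, and still so for the second after the job is handed in, while the arm keeps its last pose, push and grip.
It also fails if it takes over 48 s, if anything falls off the work surface, if the arm or the gripper's body presses on something with over 40 N, if the wrist force passes 120 N, or if a joint passes its speed limit or range.

### The arm

A 6-joint arm with a two-finger parallel gripper is mounted at the origin on the work surface. World frame = base frame: x ahead of the robot, y to its left, z up, the work surface at z = 0. Lengths are in mm, angles in rad, forces in N, time in s.
With the tool pointing down it reaches from about 275 to 1000 mm from the base axis. Payload 8.4 kg.
Tool frame: the origin (TCP) lies between the finger pads; the fingertips stand 22 mm ahead of it and the grasp point (between the pads) lies 3 mm ahead of it; z points along the fingers, y is the line along which they close (so a half turn about z gives the same grasp; the last joint's range is limited). The gripper opens to 85 mm and grips with 20 to 120 N. Pads are 22 mm wide; open, the fingers measure 114 mm over their backs; the gripper's body (76 mm by 85 mm) begins 54 mm behind the grasp point. The pads swing forward as they close: fully open they stand 13 mm farther back than shut.
Start: joints at [-1.182, 0.353, 1.633, -0, 1.155, -0.002], TCP at [238.079, -577.881, 253.281] pointing down, gripper open.
Joint ranges: [-2.63, 2.63], [-0.92, 2.1], [0.06, 2.66], [-1.3, 4.44], [0, 2.69], [-3.02, 3.02]. Speed limits (rad/s): [2.22, 2.22, 2.79, 3.14, 3.14, 3.14].

### API

Orientations are given as [roll, pitch, yaw] about the fixed x, y, z axes, in that order (R = Rz(yaw) Ry(pitch) Rx(roll)).
In Python, from rig import r, grab_frame gives the robot as it stands.
- The arm moves only by the shell command python3 -m inch 'ROWS' [FORCE]. ROWS is JSON, a list of rows, each a list of 7 numbers: the turn, a rotation vector about the tool's x, y, z as a fraction of full scale, then the shift along the tool's x, y, z as a fraction of full scale, then the closure, from 0 (fully open) to 1 (shut). In form: [[rx, ry, rz, dx, dy, dz, fingers], ...]. A call has 1 to 8 rows; each row shifts and turns the commanded pose from where the row before left it, along the tool's axes as they then stand; what a row does not reach is not made up. Full scale, the value 1, is 2.5 cm for a shift and pi rad for a turn. A row lasts 1/12 s, in which the tool goes at most 41.7 mm and 7.16 degrees, less where a joint would pass 70% of its speed; a pose out of reach is approached as far as the arm can. A call with a number of a shift or a turn outside -1 to 1 is refused whole. A call with a gripper value outside its range is refused whole. The fingers move at their own pace and stop on an object; FORCE is the grip in N (left out, the last holds). Time passes only in rows, so rows that do not move let the fingers close. It gives the time, the measured TCP pose, the force, the opening and the grip force at its end, in the units of the state.
- r.sense(): the state, without advancing time (a new reading comes with each control period).
- grab_frame(name): name is "scene" or "top" or "wrist"; returns a dict with "pixels" (480x640x3 uint8, red, green, blue), "z_map" (480x640 float32, mm along the optical axis (not along the pixel's ray), 0 where there is no reading), "vertical_fov" (degrees; the focal length in pixels is half the picture's height over the tangent of half this angle, whatever the lens; pixels are square), "cx", "cy" (the principal point, pixels), "dist" ([k1, k2, p1, p2, k3] as OpenCV has them; the pictures are not rectified), "cam_to_world" (4x4, takes a point from camera to world coordinates). Camera axes: x right, y down, z forward; pixel columns grow to the right and rows downward; lengths in mm; the calibration is good to about 2 mm. A picture is of the moment at which its call begins.
- r.sign_off(): hands the job in; it is judged then, once.
The state is a dict: "clock": time; "qpos": joint angles; "qvel": joint speeds; "joint_efforts": joint torques, N m; "eef_pos": TCP position; "tcp_rot": TCP orientation; "contact_force": force on the tool from outside, world axes, zero at the start; "wrist_torque": the same for the moment, N m; "opening": opening from 0.0 (shut) to 1.0 (fully open); "grasp_force": force on a finger pad.
Only numpy, scipy, OpenCV 4.12 (cv2) and the standard library are available. Lean on these libraries where they do the work, as an engineer would, in place of code of your own. Each camera call takes 0.05 s, during which the arm holds its last target. There are 200 camera calls.

## Working session

There is one attempt and no reset: what is moved stays moved. The work goes in short steps, Python scripts to look and compute and a shell command to move; the robot and the scene stay as the last step left them, time stands still between calls to the robot, and variables do not carry over. Pictures are saved under pics/ and viewed, at most 10 in all, crops included, and the job is handed in when it is done.

```bash
ls; mkdir -p pics; python3 - <<'E'
from rig import r, grab_frame
import cv2,numpy as np
s=r.sense();print({k:np.round(v,3).tolist() if not isinstance(v,dict) else v for k,v in s.items()})
for n in("scene","top"):
    f=grab_frame(n);cv2.imwrite(f"pics/{n}0.png",f["pixels"][:,:,::-1]);np.savez(f"{n}0.npz",**f)
    print(n,f["vertical_fov"],f["cx"],f["cy"],f["dist"],np.round(f["cam_to_world"],3).tolist())
E
```

```text
pics
{'clock': 0.0, 'qpos': [-1.182, 0.354, 1.634, 0.0, 1.155, -0.002], 'qvel': [-0.0, -0.001, 0.002, 0.0, -0.001, -0.0], 'joint_efforts': [-0.002, -60.525, -34.207, -0.0, 0.009, 0.0], 'eef_pos': [237.916, -577.464, 252.551], 'tcp_rot': [-3.14, -0.0, 0.391], 'contact_force': [0.441, 0.179, 0.433], 'wrist_torque': [0.017, -0.027, -0.002], 'grasp_force': 0.0, 'opening': 1.001}
scene 55.68601987028705 319.3278840146092 240.42835496060235 [-0.00205726  0.          0.          0.          0.        ] [[-0.739, 0.493, -0.46, 998.617], [0.674, 0.553, -0.49, 553.663], [0.013, -0.672, -0.74, 925.426], [0.0, 0.0, 0.0, 1.0]]
top 47.19890191186901 318.02903178596375 242.2376572889123 [0.04521491 0.         0.         0.         0.        ] [[-0.005, -0.991, 0.134, 326.682], [-1.0, 0.007, 0.014, 30.645], [-0.015, -0.134, -0.991, 1421.367], [0.0, 0.0, 0.0, 1.0]]
```

View pics/scene0.png

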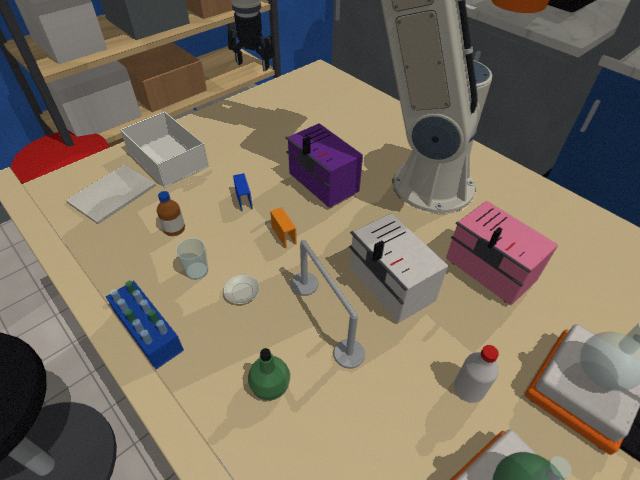

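View pics/top0.png

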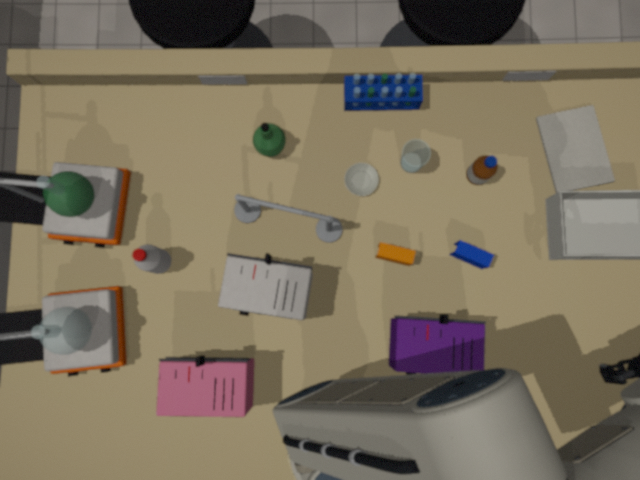

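The scene view shows these candidates. Lamps: purple (325,165), white (398,265) and pink (500,250), so I choose white. Saddles: amber (283,227) and blue (243,190), so I choose amber; the reagent bottle at (171,215) is also amber but is not the filter. In the top view, amber is at (397,254), the bar runs (240,200)–(335,220), and the white lamp's tab is at (268,259) with its red stripe at (254,271).

```bash
cat > h.py <<'E'
import numpy as np,cv2
from scipy.spatial.transform import Rotation as Rn
def cloud(f):
    F=240/np.tan(np.radians(float(f["vertical_fov"]))/2)
    K=np.array([[F,0,float(f["cx"])],[0,F,float(f["cy"])],[0,0,1]])
    v,u=np.mgrid[0:480,0:640].astype(np.float32)
    n=cv2.undistortPoints(np.stack([u.ravel(),v.ravel()],1)[:,None],K,np.array(f["dist"],float))[:,0].reshape(480,640,2)
    z=np.array(f["z_map"]);T=np.array(f["cam_to_world"])
    P=np.dstack([n*z[...,None],z])@T[:3,:3].T+T[:3,3]
    P[z==0]=np.nan
    return P
def hsv(f): return cv2.cvtColor(np.ascontiguousarray(f["pixels"]),cv2.COLOR_RGB2HSV)
def rect(p):
    (c,s,a)=cv2.minAreaRect(p[:,:2].astype(np.float32))
    if s[0]>s[1]: s=s[::-1];a+=90   # a: direction of short side
    a=(a+90)%180-90
    return np.round([*c,*s,a,np.radians(a)],3)
E
python3 - <<'E'
from h import *
for n in("top","scene"):
    f=np.load(n+"0.npz");P=cloud(f);H=hsv(f);h,s,v=[H[...,i].astype(int) for i in range(3)];z=P[...,2];x=P[...,0];y=P[...,1]
    print(n,"bench",np.nanmedian(z[(abs(z)<15)]))
    am=(h>8)&(h<22)&(s>200)&(v>90);bl=(h>105)&(h<125)&(s>190)
    for nm,m in(("amber",am),("blue",bl)):
        m=m&(z>55)&(z<72)&(x<650)&(x>250); m2=cv2.morphologyEx(m.astype(np.uint8),cv2.MORPH_OPEN,np.ones((2,2)))>0
        k,l,st,ce=cv2.connectedComponentsWithStats(m2.astype(np.uint8))
        for i in range(1,k):
            if st[i,4]>60:
                q=P[l==i];print(nm,ce[i],st[i,4],rect(q),np.median(q[:,2]))
    m=(z>140)&(z<158)&(s<60)&(v>90)&(x>200)
    k,l,st,ce=cv2.connectedComponentsWithStats(m.astype(np.uint8))
    for i in range(1,k):
        if st[i,4]>400: q=P[l==i];print("box",ce[i],st[i,4],rect(q),np.median(q[:,2]),np.percentile(q[:,:2],[1,99],axis=0).round())
    bx=(x>330)&(x<620)&(y>0)&(y<280)
    for nm,lo,hi in(("bar",152,172),("tab",185,210)):
        m=bx&(z>lo)&(z<hi);
        k,l,st,ce=cv2.connectedComponentsWithStats(m.astype(np.uint8))
        for i in range(1,k):
            if st[i,4]>15: q=P[l==i];print(nm,ce[i],st[i,4],rect(q),np.median(q[:,2]))
E
```

```text
top bench 0.44844347859952904
amber [397.16960352 254.29955947] 454 [ 4.79346e+02 -1.49622e+02  3.20650e+01  9.52380e+01 -1.43810e+01
 -2.51000e-01] nan
blue [474.09865471 255.0044843 ] 446 [ 4.73993e+02 -3.43782e+02  3.54520e+01  1.03912e+02 -1.74850e+01
 -3.05000e-01] nan
box [264.49386571 287.64510373] 4483 [ 3.96258e+02  1.73622e+02  1.24729e+02  2.02214e+02 -9.70900e+00
 -1.69000e-01] 149.98154204507955 [[328.  73.]
 [462. 273.]]
bar [283.51893939 207.91666667] 528 [ 5.78183e+02  1.30725e+02  1.58030e+01  2.37151e+02 -1.37710e+01
 -2.40000e-01] 164.4733598734564
bar [251.71428571 266.78571429] 28 [ 4.41841e+02  2.02043e+02  1.41710e+01  2.60740e+01 -1.20060e+01
 -2.10000e-01] 152.8619604676809
bar [252.76190476 277.47619048] 21 [419.193 202.032  16.283  18.745 -82.155  -1.434] 153.49313927992625
bar [274.29411765 278.11764706] 17 [4.15391e+02 1.50198e+02 1.25050e+01 1.29340e+01 1.34350e+01 2.34000e-01] 153.13241473282892
bar [294.42857143 286.28571429] 21 [395.577 103.457   9.771  24.614  73.283   1.279] 153.4787985041653
bar [242.8  288.46] 50 [392.525 222.348  24.688  30.137 -
[... 693 characters left out ...]
.26000e-01] 62.112411067856215
box [402.26959545 251.16687737] 3164 [ 3.95864e+02  1.76558e+02  1.22706e+02  2.01576e+02 -9.50200e+00
 -1.66000e-01] 148.8560018675289 [[330.  79.]
 [463. 279.]]
box [604.29411765 369.81996435] 561 [ 3.27858e+02  6.26318e+02  5.62560e+01  1.07349e+02 -1.50760e+01
 -2.63000e-01] 150.17602296749874 [[298. 580.]
 [355. 683.]]
bar [329.70053476 280.50980392] 561 [ 5.80956e+02  1.32971e+02  1.57000e+01  2.35368e+02 -1.42180e+01
 -2.48000e-01] 163.48990361593917
bar [377.05882353 256.62745098] 51 [461.001 169.093   8.483  21.55   61.856   1.08 ] 162.32186092524591
tab [378.72151899 245.67088608] 79 [458.646 166.282  11.285  23.299  78.64    1.373] 197.82022512625065
```

White lamp: the box fits 202×124 mm with its top at 150 and yaw about -0.168. Bar yaw is about -0.245 with its top at about 165, and both cameras agree within 3 mm. Next I turn and travel to above the amber filter, then look from close by.

```bash
python3 -m inch '[[0,0,-0.037,0,0,0,0],[0,0,-0.037,0,0,0,0],[0,0,-0.037,0,0,0,0],[0,0,-0.037,0,0,0,0],[0,0,-0.037,0,0,0,0],[0,0,-0.037,0,0,0,0],[0,0,-0.037,0,0,0,0],[0,0,-0.037,0,0,0,0]]'
python3 -m inch '[[0,0,0,0.9,0.25,0,0],[0,0,0,0.9,0.25,0,0],[0,0,0,0.9,0.25,0,0],[0,0,0,0.9,0.25,0,0],[0,0,0,0.9,0.25,0,0],[0,0,0,0.9,0.25,0,0],[0,0,0,0.9,0.25,0,0],[0,0,0,0.9,0.25,0,0]]'
python3 -m inch '[[0,0,0,0.9,0.25,0,0],[0,0,0,0.9,0.25,0,0],[0,0,0,0.9,0.25,0,0],[0,0,0,0.9,0.25,0,0],[0,0,0,0.9,0.25,0,0],[0,0,0,0.9,0.25,0,0],[0,0,0,0.9,0.25,0,0],[0,0,0,0,0,0,0]]'
cat >> h.py <<'E'
def to(pos,yaw,s):
    "remaining shift in tool axes (units of 25 mm) and turn (units of pi)"
    R=Rn.from_euler('xyz',s["tcp_rot"]); G=Rn.from_euler('xyz',[np.pi,0,yaw])
    d=R.inv().apply(np.array(pos)-s["eef_pos"])
    print("t",round(s["clock"],2),"pos",np.round(s["eef_pos"],1),"rot",np.round(s["tcp_rot"],3),"shift units",np.round(d/25,3),"turn",np.round((R.inv()*G).as_rotvec()/np.pi,4))
    dg=G.inv().apply(np.array(pos)-s["eef_pos"])
    print(" shift in goal axes",np.round(dg/25,3),"F",np.round(s["contact_force"],1),"open",round(s["opening"],3),"grip",round(s["grasp_force"],1))
E
python3 - <<'E'
from h import *
from rig import r,grab_frame
to([482,-145,200],1.322,r.sense())
f=grab_frame("wrist");cv2.imwrite("pics/w1.png",f["pixels"][:,:,::-1]);np.savez("w1.npz",**f)
P=cloud(f);H=hsv(f);h,s,v=[H[...,i].astype(int) for i in range(3)];z=P[...,2]
for nm,lo,hi in(("amber",8,22),("blue",105,125)):
    m=(h>lo)&(h<hi)&(s>150)&(v>60)&(z>58)&(z<70)
    k,l,st,ce=cv2.connectedComponentsWithStats(m.astype(np.uint8))
    for i in range(1,k):
        if st[i,4]>200: q=P[l==i];print(nm,ce[i],st[i],rect(q),np.nanmedian(q[:,2]))
E
```

```text
clock: 0.77
eef_pos: [238.0, -577.6, 252.8]
tcp_rot: [-3.141, -0.001, 1.326]
contact_force: [0.2, 0.2, -0.0]
opening: 1.0
grasp_force: 0.0
clock: 1.43
eef_pos: [331.3, -414.7, 253.0]
tcp_rot: [-3.141, -0.0, 1.321]
contact_force: [0.5, -0.0, -0.6]
opening: 1.001
grasp_force: 0.0
clock: 2.1
eef_pos: [413.5, -271.3, 253.0]
tcp_rot: [-3.141, -0.001, 1.323]
contact_force: [0.2, -0.5, 0.3]
opening: 0.999
grasp_force: 0.0
t 2.1 pos [ 413.5 -271.3  253. ] rot [-3.141e+00 -1.000e-03  1.323e+00] shift units [5.566 1.414 2.129] turn [-0.0001 -0.0005  0.0002]
 shift in goal axes [5.57  1.41  2.121] F [ 0.2 -0.5  0.3] open 0.999 grip 0.0
amber [371.40970784  45.78927996] [ 348    0   49   94 4347] [ 4.80529e+02 -1.55269e+02  3.47570e+01  6.55220e+01 -1.41690e+01
 -2.47000e-01] 64.11170052576938
amber [629.54418605 241.35348837] [624 220  16  50 215] [ 6.71676e+02 -3.61488e+02  1.13310e+01  4.41870e+01 -1.24930e+01
 -2.18000e-01] 67.14083775890049
blue [415.67676502 263.09562698] [ 386  213   62  101 3796] [ 4.80754e+02 -3.34105e+02  3.37100e+01  8.96170e+01 -2.47190e+01
 -4.31000e-01] 64.24488260301521
```

View pics/w1.png

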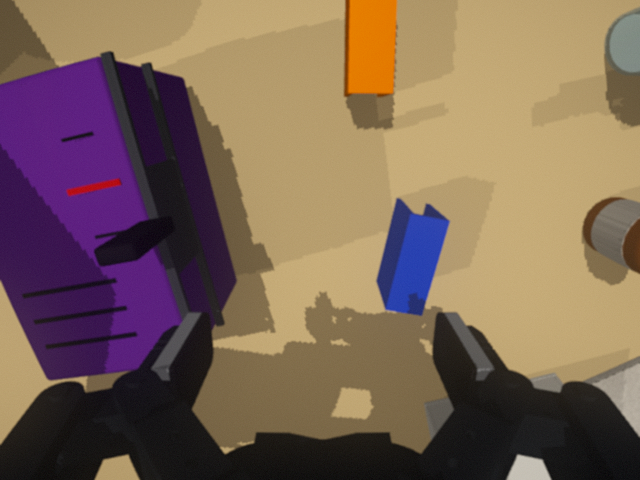

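The wrist view shows the purple lamp on the left, the blue saddle at (415,260) with bench and shadow around it, and the amber saddle at (371,45), cut off by the top edge. Moving closer for the check crop.

```bash
python3 -m inch '[[0,0,0,0.8,0.3,0,0],[0,0,0,0.8,0.3,0,0],[0,0,0,0.8,0.3,0,0],[0,0,0,0.8,0.3,0,0],[0,0,0,0.8,0.2,0,0],[0,0,0,0,0,0,0]]'
python3 - <<'E'
from h import *
from rig import r,grab_frame
f=grab_frame("wrist");cv2.imwrite("pics/w2.png",f["pixels"][60:360,180:520,::-1])
P=cloud(f);H=hsv(f);h,s,v=[H[...,i].astype(int) for i in range(3)];z=P[...,2]
m=(h>8)&(h<22)&(s>150)&(v>60)&(z>60)&(z<69)
k,l,st,ce=cv2.connectedComponentsWithStats(m.astype(np.uint8))
for i in range(1,k):
    if st[i,4]>800: q=P[l==i];c=rect(q);print(ce[i],st[i],c,np.nanmedian(q[:,2]))
to([483.5,-143.5,47],1.322,r.sense())
E
```

```text
clock: 2.65
eef_pos: [472.1, -184.4, 253.1]
tcp_rot: [3.142, -0.001, 1.322]
contact_force: [-1.3, -0.3, 0.8]
opening: 1.0
grasp_force: 0.0
[323.50040371 161.17400081] [ 301  105   46  115 4954] [ 4.83701e+02 -1.43664e+02  3.43220e+01  8.98690e+01 -1.42590e+01
 -2.49000e-01] 64.32265667971421
t 2.7 pos [ 471.4 -185.5  253.1] rot [-3.141  0.     1.323] shift units [1.748 0.062 8.243] turn [-0.0001  0.      0.0002]
 shift in goal axes [1.747 0.057 8.243] F [ 0.3 -0.3  0.1] open 1.0 grip 0.0
```

View pics/w2.png

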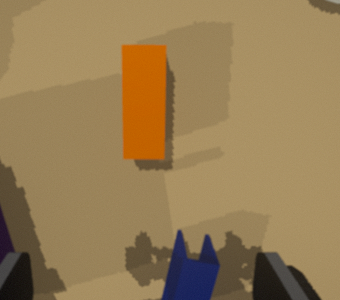

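The crop shows the amber saddle alone and whole: 34×90 mm, z 64, at (483.7, -143.7), yaw -0.249. The blue saddle is below it in the picture. Choice confirmed, so I descend and grip.

```bash
python3 -m inch '[[0,0,0,0.87,0.03,0,0],[0,0,0,0.87,0.03,0,0],[0,0,0,0,0,0.9,0],[0,0,0,0,0,0.9,0],[0,0,0,0,0,0.9,0],[0,0,0,0,0,0.9,0],[0,0,0,0,0,0.9,0],[0,0,0,0,0,0.9,0]]' 40
python3 -m inch '[[0,0,0,0,0,0.9,0],[0,0,0,0,0,0.9,0],[0,0,0,0,0,0.7,0],[0,0,0,0,0,0.3,0],[0,0,0,0,0,0,0],[0,0,0,0,0,0,0]]'
python3 - <<'E'
from h import *
from rig import r
to([483.7,-143.7,48],1.322,r.sense())
E
python3 -m inch '[[0,0,0,0,0,0,0.5],[0,0,0,0,0,0,0.8],[0,0,0,0,0,0,1],[0,0,0,0,0,0,1],[0,0,0,0,0,0,1],[0,0,0,0,0,0,1],[0,0,0,0,0,0,1],[0,0,0,0,0,0,1]]' 40
```

```text
clock: 3.37
eef_pos: [482.7, -145.4, 117.3]
tcp_rot: [3.142, 0.0, 1.32]
contact_force: [1.1, -0.6, 0.6]
opening: 0.999
grasp_force: 0.0
clock: 3.87
eef_pos: [483.2, -144.8, 48.5]
tcp_rot: [-3.141, 0.0, 1.32]
contact_force: [-0.3, -0.5, 0.5]
opening: 0.997
grasp_force: 0.0
t 3.87 pos [ 483.2 -144.8   48.5] rot [-3.141  0.     1.32 ] shift units [0.047 0.01  0.018] turn [-0.0001  0.     -0.0006]
 shift in goal axes [0.047 0.01  0.018] F [-0.3 -0.5  0.5] open 0.997 grip 0.0
clock: 4.53
eef_pos: [483.8, -144.2, 49.0]
tcp_rot: [3.141, 0.0, 1.321]
contact_force: [-0.3, 0.5, 6.2]
opening: 0.396
grasp_force: 39.8
```

Amber is gripped at 33.7 mm opening. I lift and travel towards the bar, stopping short for a look.

```bash
python3 -m inch '[[0,0,0,0,0,-0.6,1],[0,0,0,0,0,-1,1],[0,0,0,0,0,-1,1],[0,0,0,0,0,-1,1],[0,0,0,0,0,-1,1],[0,0,0,0,0,-1,1],[0,0,0,0,0,-1,1],[0,0,0,0,0,-1,1]]'
python3 -m inch '[[0,0,0,0,0,-1,1],[0,0,0,0.9,0.1,0,1],[0,0,0,0.9,0.1,0,1],[0,0,0,0.9,0.1,0,1],[0,0,0,0.9,0.1,0,1],[0,0,0,0.9,0.1,0,1],[0,0,0,0.9,0.1,0,1],[0,0,0,0.9,0.1,0,1]]'
python3 -m inch '[[0,0,0,0.9,0.1,0,1],[0,0,0,0,0,0,1],[0,0,0,0,0,0,1]]'
cat > bar.py <<'E'
from h import *
from rig import r,grab_frame
import sys
f=grab_frame("wrist");cv2.imwrite(f"pics/{sys.argv[1]}.png",f["pixels"][:,:,::-1]);np.savez(sys.argv[1]+".npz",**f)
P=cloud(f);z=P[...,2];x=P[...,0];y=P[...,1];H=hsv(f)
m=(z>158)&(z<170)&(x>525)&(x<640)&(y>20)&(y<255)&(H[...,1]<90)
q=P[m];print(len(q),rect(q),np.median(q[:,2]))
vx,vy,x0,y0=cv2.fitLine(q[:,:2].astype(np.float32),cv2.DIST_HUBER,0,.1,.1).ravel();print("line yaw",np.arctan2(-vx*np.sign(vy),abs(vy)),x0,y0)
m=(z>147)&(z<152.5)&(x>320)&(x<480)&(y>60)&(y<290);q=P[m];print("box",len(q),rect(q) if len(q)>9 else 0)
print("tab",[rect(P[mm]) for mm in[(z>190)&(z<206)&(x>430)&(x<490)&(y>140)&(y<190)] if mm.sum()>9])
to([582.4,143.5,235],1.326,r.sense())
E
python3 bar.py w3
```

```text
clock: 5.2
eef_pos: [483.0, -143.9, 239.8]
tcp_rot: [3.141, 0.0, 1.321]
contact_force: [0.4, 0.1, -1.2]
opening: 0.395
grasp_force: 40.0
clock: 5.87
eef_pos: [539.3, 5.4, 263.5]
tcp_rot: [3.141, -0.0, 1.321]
contact_force: [0.1, -0.2, 0.5]
opening: 0.394
grasp_force: 40.0
clock: 6.12
eef_pos: [547.2, 26.3, 263.3]
tcp_rot: [-3.141, 0.0, 1.323]
contact_force: [0.0, -0.0, -0.7]
opening: 0.4
grasp_force: 40.0
5058 [ 5.71759e+02  9.69400e+01  1.20620e+01  1.26947e+02 -1.39080e+01
 -2.43000e-01] 165.24232065417038
line yaw -0.24177536 572.3327 101.056305
box 27785 [ 4.07238e+02  1.40866e+02  1.09095e+02  1.46853e+02 -1.39290e+01
 -2.43000e-01]
tab [array([458.41 , 162.792,  10.728,  23.167,  81.667,   1.425])]
t 6.17 pos [546.9  25.5 263.3] rot [-3.141  0.     1.322] shift units [4.925 0.214 1.128] turn [-0.0001  0.0001 -0.0013]
 shift in goal axes [4.924 0.233 1.13 ] F [-0.5  1.1 -0.5] open 0.392 grip 40.0
```

View pics/w3.png

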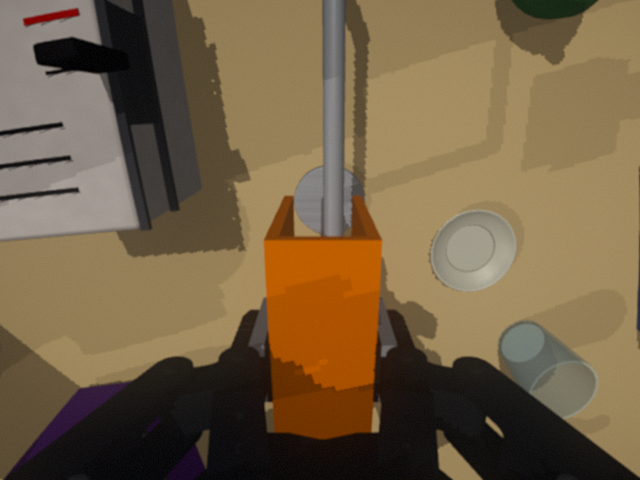

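The wrist view shows the bar running up the image at x≈333, in line with the held saddle (mouth 270–380). The lamp tab is at (80,55), and the dish (473,250) and beaker (548,368) are clear. The bar line agrees with the plan, so I go over the target and look again before lowering.

```bash
python3 -m inch '[[0,0,0,0.9,0.05,0,1],[0,0,0,0.9,0.05,0,1],[0,0,0,0.9,0.05,0,1],[0,0,0,0.9,0.05,0,1],[0,0,0,0.9,0.03,0,1],[0,0,0,0.4,0,0,1],[0,0,0,0,0,0.4,1],[0,0,0,0,0,0.4,1]]'
python3 -m inch '[[0,0,0,0,0,0.2,1],[0,0,0,0,0,0,1],[0,0,0,0,0,0,1]]'
python3 bar.py w4; python3 - <<'E'
from h import *
f=np.load('w4.npz');P=cloud(f);H=hsv(f);h,s=H[...,0],H[...,1];z=P[...,2]
m=(h>8)&(h<22)&(s>150)&(abs(P[...,0]-582)<80)&(z>150)
q=P[m];print("amber",len(q),np.nanpercentile(q[:,2],[1,50,99]));t=q[abs(q[:,2]-np.nanpercentile(q[:,2],99))<6];print(rect(t))
E
```

```text
clock: 6.83
eef_pos: [583.0, 141.8, 242.8]
tcp_rot: [3.141, 0.0, 1.321]
contact_force: [0.1, -0.4, -1.4]
opening: 0.392
grasp_force: 40.0
clock: 7.08
eef_pos: [582.5, 141.4, 237.5]
tcp_rot: [-3.14, 0.001, 1.32]
contact_force: [0.6, 0.8, -0.4]
opening: 0.394
grasp_force: 40.0
4370 [ 5.97958e+02  2.02408e+02  1.58010e+01  8.68530e+01 -1.36670e+01
 -2.39000e-01] 165.1370563650823
line yaw -0.2366533 598.5832 204.91087
box 30188 [426.65  158.132 102.918 228.239 -30.25   -0.528]
tab [array([458.602, 163.607,  10.82 ,  23.49 ,  79.881,   1.394])]
t 7.13 pos [583.  141.8 238.1] rot [-3.141  0.     1.32 ] shift units [ 0.062 -0.04   0.125] turn [-0.0001  0.0001 -0.002 ]
 shift in goal axes [ 0.062 -0.039  0.125] F [ 0.7  0.7 -0.7] open 0.395 grip 40.0
amber 24050 [199.8841089  252.72898949 292.40829951]
[587.932 152.252   7.458  28.221  89.84    1.568]
```

View pics/w4.png

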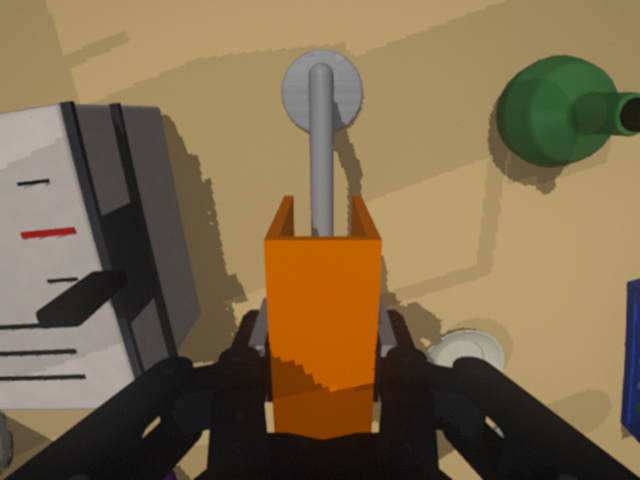

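The bar at (321,150) enters the middle of the saddle's mouth (292–350), and the flask at (565,110) is clear. Lowering now.

```bash
python3 -m inch '[[0,0,0.002,0.05,0,0.5,1],[0,0,0,0,0,0.5,1],[0,0,0,0,0,0.5,1],[0,0,0,0,0,0.5,1],[0,0,0,0,0,0.5,1],[0,0,0,0,0,0.4,1],[0,0,0,0,0,0.1,1],[0,0,0,0,0,0,1]]'
python3 -m inch '[[0,0,0,0,0,0.1,1],[0,0,0,0,0,0.06,1],[0,0,0,0,0,0,1]]'
```

```text
clock: 7.8
eef_pos: [582.8, 143.7, 162.0]
tcp_rot: [-3.14, 0.001, 1.315]
contact_force: [0.0, 0.1, -0.3]
opening: 0.393
grasp_force: 40.0
clock: 8.05
eef_pos: [583.7, 143.9, 159.6]
tcp_rot: [3.141, -0.0, 1.314]
contact_force: [0.7, 0.3, -0.3]
opening: 0.393
grasp_force: 40.0
```

```bash
python3 -m inch '[[0,0,-0.004,0,0,0.06,1],[0,0,0,0,0,0.06,1],[0,0,0,0,0,0,1]]'
python3 -m inch '[[0,0,0,0,0,0.06,1],[0,0,0,0,0,0.0,1]]'
python3 -m inch '[[0,0,0,0,0,0.05,1],[0,0,0,0,0,0.0,1]]'
```

```text
clock: 8.3
eef_pos: [583.4, 143.8, 156.2]
tcp_rot: [3.142, -0.0, 1.327]
contact_force: [-1.3, -1.1, -0.9]
opening: 0.397
grasp_force: 40.0
clock: 8.47
eef_pos: [583.6, 143.9, 155.0]
tcp_rot: [3.141, -0.0, 1.327]
contact_force: [-0.7, -0.2, 1.0]
opening: 0.393
grasp_force: 40.1
clock: 8.63
eef_pos: [583.7, 143.9, 155.0]
tcp_rot: [3.141, -0.0, 1.327]
contact_force: [-4.9, -1.2, 13.8]
opening: 0.391
grasp_force: 41.6
```

Contact at TCP z 155, as predicted (154.5). I ease the load and let go.

```bash
python3 -m inch '[[0,0,0,0,0,-0.03,1],[0,0,0,0,0,0,1],[0,0,0,0,0,0,0.55],[0,0,0,0,0,0,0.5],[0,0,0,0,0,0,0.4],[0,0,0,0,0,0,0.3],[0,0,0,0,0,0,0.3],[0,0,0,0,0,0,0.3]]'
python3 -m inch '[[0,0,0,0,0,-0.2,0.3],[0,0,0,0,0,-0.4,0.3],[0,0,0,0,0,-0.6,0.3],[0,0,0,0,0,-0.8,0.3],[0,0,0,0,0,-0.8,0.3],[0,0,0,0,0,-0.8,0.3],[0,0,0,0,0,-0.8,0.3],[0,0,0,0,0,0,0.3]]'
python3 - <<'E'
from h import *
from rig import r,grab_frame
f=grab_frame("wrist");cv2.imwrite("pics/w5.png",f["pixels"][:,:,::-1]);np.savez("w5.npz",**f)
P=cloud(f);H=hsv(f);h,s=H[...,0],H[...,1];z=P[...,2]
m=(h>8)&(h<22)&(s>150)&(abs(P[...,0]-582)<80)&(z>164)&(z<178)
q=P[m];print("amber",len(q),rect(q),np.nanpercentile(q[:,2],[5,50,95]))
m=(z>195)&(z<206)&(P[...,0]>430)&(P[...,0]<490)&(P[...,1]>120)&(P[...,1]<200)
print("tab",m.sum(),rect(P[m]) if m.sum()>9 else 0)
f=grab_frame("top")
cv2.imwrite("pics/t5.png",cv2.resize(f["pixels"][170:330,200:360,::-1],None,fx=3,fy=3))
to([457,164,250],2.973,r.sense())
E
```

```text
clock: 9.3
eef_pos: [583.4, 143.8, 154.1]
tcp_rot: [-3.141, 0.0, 1.327]
contact_force: [-0.1, 0.0, 0.6]
opening: 0.703
grasp_force: 0.0
clock: 9.97
eef_pos: [585.5, 144.4, 269.7]
tcp_rot: [3.135, -0.003, 1.327]
contact_force: [1.2, -0.0, 2.1]
opening: 0.698
grasp_force: 0.0
amber 7952 [ 5.83960e+02  1.43082e+02  3.41100e+01  9.37480e+01 -1.39140e+01
 -2.43000e-01] [169.22237533 170.31310713 171.40622347]
tab 857 [458.941 163.401  10.389  22.702  79.088   1.38 ]
t 10.07 pos [583.9 144.  265.8] rot [ 3.139e+00 -1.000e-03  1.327e+00] shift units [-0.449 -5.122  0.622] turn [ 9.000e-04  3.000e-04 -5.239e-01]
 shift in goal axes [ 5.14  -0.062  0.634] F [-0.6 -0.5 -0.7] open 0.706 grip 0.0
```

View pics/w5.png

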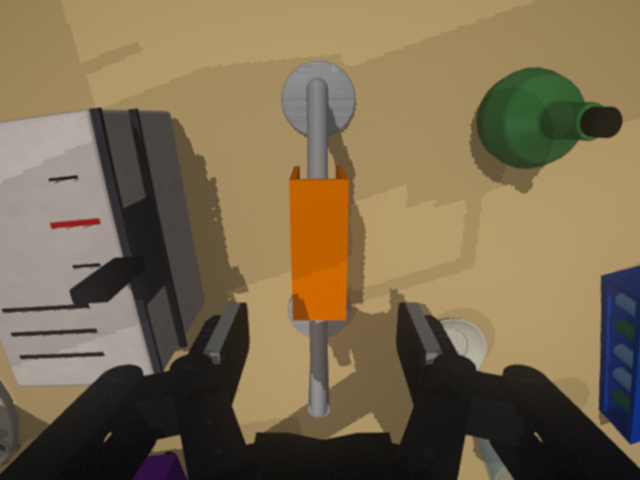

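The amber saddle hangs level astride the bar: px (319,250), top z 170, centre within 1 mm of the window's axis, and released. The tab is at (105,280) in the picture, (458.5,163.5) in the world. Moving over it and turning.

```bash
python3 -m inch '[[0,0,-0.037,0,0,0,0.3],[0,0,-0.037,0,0,0,0.3],[0,0,-0.037,0,0,0,0.3],[0,0,-0.037,0,0,0,0.3],[0,0,-0.037,0,0,0,0.3],[0,0,-0.037,0,0,0,0.3],[0,0,-0.037,0,0,0,0.3],[0,0,-0.037,0,0,0,0.3]]'
python3 -m inch '[[0,0,-0.038,0,0,0,0.3],[0,0,-0.038,0,0,0,0.3],[0,0,-0.038,0,0,0,0.3],[0,0,-0.038,0,0,0,0.3],[0,0,-0.038,0,0,0,0.3],[0,0,-0.038,0,0,0,0.3],[0,0,0,0,0,0,0.3]]'
python3 -m inch '[[0,0,0,0.8,0,0,0.3],[0,0,0,0.8,0,0,0.3],[0,0,0,0.8,0,0,0.3],[0,0,0,0.8,0,0,0.3],[0,0,0,0.8,0,0,0.3],[0,0,0,0.8,0,0,0.3],[0,0,0,0,0,0,0.3],[0,0,0,0,0,0,0.3]]'
python3 - <<'E'
from h import *
from rig import r,grab_frame
to([458.5,163.5,183],2.973,r.sense())
f=grab_frame("wrist");cv2.imwrite("pics/w6.png",f["pixels"][:,:,::-1]);np.savez("w6.npz",**f)
P=cloud(f);z=P[...,2]
m=(z>195)&(z<206)&(P[...,0]>430)&(P[...,0]<490)&(P[...,1]>120)&(P[...,1]<220)
print("tab",m.sum(),rect(P[m]) if m.sum()>9 else 0)
print(r.sense()["qpos"])
E
```

```text
clock: 10.73
eef_pos: [582.8, 143.7, 263.2]
tcp_rot: [-3.14, -0.001, 2.263]
contact_force: [0.1, -1.0, -0.7]
opening: 0.702
grasp_force: 0.0
clock: 11.32
eef_pos: [582.9, 143.7, 263.3]
tcp_rot: [-3.141, -0.002, 2.979]
contact_force: [0.5, 0.2, 0.4]
opening: 0.7
grasp_force: 0.0
clock: 11.98
eef_pos: [464.4, 164.0, 264.1]
tcp_rot: [-3.141, -0.0, 2.971]
contact_force: [0.0, 0.7, -0.1]
opening: 0.7
grasp_force: 0.0
t 11.98 pos [464.4 164.  264.1] rot [-3.141 -0.     2.971] shift units [ 0.226 -0.059  3.244] turn [-0.0001 -0.0001 -0.0007]
 shift in goal axes [ 0.227 -0.06   3.243] F [ 0.   0.7 -0.1] open 0.7 grip 0.0
tab 840 [457.96  162.92    9.583  22.457  80.304   1.402]
[ 3.35996432e-01  1.34810748e-01  1.89631293e+00 -1.82115737e-04
  1.11018748e+00 -1.06424138e+00]
```

View pics/w6.png

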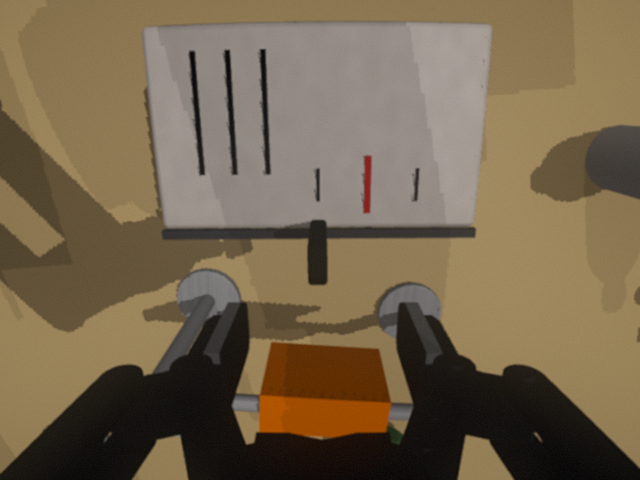

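Tab at px (318,250), (458,163), in line with the shut stripe at (318,185). The red half stripe is at (367,185), to the image right, which is tool +y. Lowering onto the tab and gripping.

```bash
python3 -m inch '[[0,0,0,0.24,-0.03,0.3,0.3],[0,0,0,0,-0.03,0.6,0.3],[0,0,0,0,0,0.6,0.3],[0,0,0,0,0,0.6,0.3],[0,0,0,0,0,0.6,0.3],[0,0,0,0,0,0.4,0.3],[0,0,0,0,0,0.14,0.3],[0,0,0,0,0,0,0.3]]'
python3 -m inch '[[0,0,0,0,0,0,0.5],[0,0,0,0,0,0,0.7],[0,0,0,0,0,0,0.85],[0,0,0,0,0,0,1],[0,0,0,0,0,0,1],[0,0,0,0,0,0,1],[0,0,0,0,0,0,1]]' 60
python3 - <<'E'
from h import *
from rig import r
to([458.5,163.5,183],2.973,r.sense())
E
```

```text
clock: 12.7
eef_pos: [458.6, 163.2, 182.2]
tcp_rot: [-3.141, -0.002, 2.972]
contact_force: [0.2, 0.7, 0.5]
opening: 0.702
grasp_force: 0.0
clock: 13.28
eef_pos: [459.3, 163.4, 184.0]
tcp_rot: [3.142, 0.001, 2.974]
contact_force: [0.0, -3.3, 5.9]
opening: 0.108
grasp_force: 58.6
t 13.28 pos [459.3 163.4 184. ] rot [3.142e+00 1.000e-03 2.974e+00] shift units [ 0.033 -0.002  0.04 ] turn [0.     0.0003 0.0002]
 shift in goal axes [ 0.033 -0.002  0.04 ] F [ 0.  -3.3  5.9] open 0.108 grip 58.6
```

```bash
python3 -m inch '[[0,0,0,0,0.1,0,1],[0,0,0,0,0.2,0,1],[0,0,0,0,0.25,0,1],[0,0,0,0,0.25,0,1],[0,0,0,0,0.25,0,1],[0,0,0,0,0.15,0,1],[0,0,0,0,0,0,1],[0,0,0,0,0,0,1]]'
cat > fin.py <<'E'
from h import *
from rig import r,grab_frame
import sys
s=r.sense();to([458,163.1,184],2.973,s)
def lampy(p): return (p[0]-458.2)*.167+(p[1]-163.3)*.986
print("travel by TCP",lampy(s["eef_pos"]))
for n in("top","scene","wrist"):
    f=grab_frame(n);P=cloud(f);z=P[...,2];x=P[...,0];y=P[...,1];H=hsv(f).astype(int)
    box=(x>330)&(x<480)&(y>60)&(y<290)
    m=box&(z>146)&(z<156)&((H[...,0]<8)|(H[...,0]>172))&(H[...,1]>120)
    if m.sum()>5: c=P[m].mean(0);print(n,"red",m.sum(),c.round(1),"lamp y",lampy(c).round(1))
    if n!="top":cv2.imwrite(f"pics/{sys.argv[1]}_{n}.png",f["pixels"][:,:,::-1])
    m=(H[...,0]>8)&(H[...,0]<22)&(H[...,1]>150)&(abs(x-584)<70)&(abs(y-143)<80)&(z>164)&(z<178)
    if m.sum()>40: print(n,"amber",rect(P[m]))
E
python3 fin.py f1
```

```text
clock: 13.95
eef_pos: [464.2, 192.6, 184.0]
tcp_rot: [-3.14, 0.001, 2.974]
contact_force: [-2.3, -6.2, 8.0]
opening: 0.109
grasp_force: 59.0
t 13.95 pos [464.2 192.6 184. ] rot [-3.140e+00  1.000e-03  2.974e+00] shift units [ 0.046 -1.205 -0.   ] turn [-0.0003  0.0002  0.0003]
 shift in goal axes [ 0.045 -1.205 -0.002] F [-2.3 -6.2  8. ] open 0.109 grip 59.0
travel by TCP 29.890914241071936
top amber [ 5.82821e+02  1.43755e+02  3.45380e+01  9.06470e+01 -1.42490e+01
 -2.49000e-01]
scene amber [ 5.84291e+02  1.46846e+02  3.47900e+01  9.46620e+01 -1.37990e+01
 -2.41000e-01]
wrist red 706 [430.3 197.7 151.3] lamp y 29.2
```

View pics/f1_wrist.png

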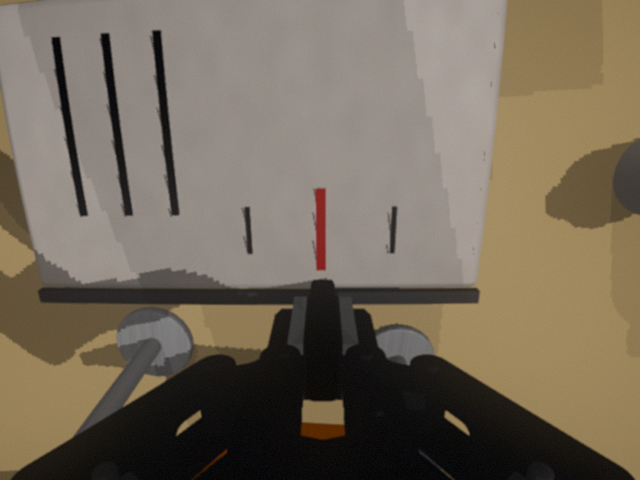

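The tab (322,340) stands on the line of the red stripe (321,230). Travel by TCP is 29.9 mm and the spring force about 6.6 N, as expected at half. The amber filter is still on the bar. One settling check, then I hand in.

```bash
python3 -m inch '[[0,0,0,0,0,0,1],[0,0,0,0,0,0,1],[0,0,0,0,0,0,1],[0,0,0,0,0,0,1],[0,0,0,0,0,0,1],[0,0,0,0,0,0,1]]' && python3 -c "
from rig import r
print(r.sign_off())"
```

```text
clock: 14.6
eef_pos: [464.1, 192.3, 184.0]
tcp_rot: [-3.14, 0.001, 2.974]
contact_force: [-1.9, -5.7, 8.2]
opening: 0.11
grasp_force: 59.0
the job is handed in; nothing more can be done
None
```

The amber filter hangs released astride the bar in front of the white lamp's window, and I handed the job in at 14.6 s with the gripper holding the shutter at half travel (about 30 mm by the arm's position, tab in line with the red stripe).

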